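# Roll a feed roller under the gauge bridge and chock it

### The job

Roll the steel roller along the rubber-lined gauge bed by pushing its side, without lifting it off the bed, and let it come to rest centred under the bar of the gauge bridge, without overrunning. Then lay the grey chock flat on the bed, mid-lane, with a sloped end snug against the roller on the side it came from, so that it cannot roll back. Leave the roller centred and the other things on the table undisturbed.

Things in the scene. Friction and masses are not known exactly. Their poses are not given: they have to be found in the camera images.
- bed: Fixed gauge bed on the table: aluminium plate 260 mm long (x), 190 mm wide (y), with a black rubber lane 150 mm wide whose surface is 12 mm above the table, between two steel rails 20 mm wide that stand 10 mm above the lane. Origin: centre of the underside. The roller is to travel towards +x, to the bridge. Place and heading vary.
- bridge: Fixed gauge bridge on the bed's rails: two posts (154 mm clear between) and a level dark bar across the lane, 14 mm deep along x, with a white line along its top's middle. Lane to bar 46 mm, to bar top 54 mm, to screw heads 57 mm. Origin: on the lane, below the bar's middle: the mark for the roller's axis. x along the lane (travel, as the bed's x), y across, z up. Its place along the bed varies.
- roller: Loose steel roller, dark end caps, 40 mm diameter, 140 mm long, about 0.35 kg, lying across the lane on the bed's -x side of the bridge. Origin: its middle, on the axis, 20 mm above the lane; y is its axis, x and z turn with it. Rolls at a fraction of a newton; when the pusher stops it coasts about 15 mm from 100 mm/s, 4 mm from 50 mm/s, 1 mm or less from 20 mm/s.
- chock: Loose grey plastic chock with two equal sloped ends: 76 mm long (x) below, 40 on top, 44 wide (y; upright ribbed flanks, grip here), 30 high, about 0.12 kg; at first flat on the table left of the bed. Origin: centre of the underside. Either end may face the roller: laid along the lane it touches when its origin is 49 mm from the roller's axis; a gap of up to 5 mm is still snug.
- side_cutters: Bystander: flush side cutters with blue sleeves, 132 x 46 x 11 mm, lying on the table; leave alone. Origin: centre of the underside.
- kapton_roll: Bystander: roll of amber tape lying flat, 86 mm across, 26 mm high; leave alone. Origin: centre of the underside.
- tape_measure: Bystander: red tape measure standing on edge, 34 x 77 x 60 mm; leave alone. Origin: centre of the underside.
Things that resemble listed ones, but are neither listed nor needed, are in the scene too. Several things have the shape of the chock; the one meant has the colours described above.

How it is judged:
By the outcome, as a careful person would: the job done as asked, in the order asked, and still so for the second after the job is handed in, with the robot touching nothing.
It also fails if it takes over 61 s, if anything falls off the work surface, if the arm or the gripper's body presses on something with over 40 N, if the wrist force passes 120 N, or if a joint passes its speed limit or range.

### The arm

A 6-joint arm with a two-finger parallel gripper is mounted at the origin on a cart in front of the work surface, level with it; the furniture and walls round the work are solid. World frame = base frame: x ahead of the robot, y to its left, z up, the work surface at z = 0. Lengths are in m, angles in rad, forces in N, time in s.
With the tool pointing down it reaches from about 0.4 to 0.825 m from the base axis. Payload 7 kg.
Tool frame: the origin (TCP) lies at the very end of the fingers, on their centre line; the grasp point (between the pads) lies 19 mm behind it; z points along the fingers, x is the direction in which the jaws open and shut, and the axes are right-handed (so a half turn about z gives the same grasp; the last joint's range is limited). The gripper opens to 88 mm and grips with 3 to 60 N. Pads are 19 mm wide; open, the fingers measure 130 mm over their backs; the gripper's body (78 mm by 193 mm) begins 47 mm behind the grasp point.
Start: joints at [-0.856, 0.359, 0.012, 0, -1.224, -0.288], TCP at [0.279, -0.614, 0.227] pointing down, gripper open.
Joint ranges: [-3.07, 3.07], [-1.43, 2.12], [-1.02, 1.25], [-3.03, 1.67], [-3.05, -0], [-3.03, 3.03]. Speed limits (rad/s): [2.39, 2.39, 3.01, 3.14, 3.14, 3.14].

### API

Orientations are given as [roll, pitch, yaw] about the fixed x, y, z axes, in that order (R = Rz(yaw) Ry(pitch) Rx(roll)).
In Python, from station import telemetry, grab_frame, arm, regions_of, pinpoint gives the robot as it stands. The module is installed in compiled form; this text tells all that it offers.
- The arm moves only by the shell command python3 -m inch 'ROWS' [FORCE]. ROWS is text: rows parted by semicolons, each of 7 numbers parted by spaces: the opening, from 0 (shut) to 1 (fully open), then the shift along the world's x, y, z in cm, then the turn, a rotation vector about the world's x, y, z in degrees. A call has 1 to 12 rows; each row is the pose to reach, as a shift and turn from the pose measured when the call began; what a row does not reach only later rows make up. A row lasts 1/8 s, in which the tool goes at most 62.5 mm and 10.7 degrees, less where a joint would pass 70% of its speed; a pose out of reach is approached as far as the arm can. A call with a gripper value outside its range is refused whole. The fingers move at their own pace and stop on an object; FORCE is the grip in N (left out, the last holds). Time passes only in rows, so rows that repeat a pose let the fingers close. It gives the time, the measured TCP pose, the force and the opening at its end, in the units of the state.
- telemetry.get_state(): the state, without advancing time (a new reading comes with each control period).
- grab_frame(name): name is "scene" or "top" or "wrist"; returns a dict with "pixels" (384x512x3 uint8, red, green, blue), "fx", "fy", "cx", "cy" (pixels), "R" (3x3) and "t" (3): a world point X has camera coordinates R X + t. Camera axes: x right, y down, z forward; pixel columns grow to the right and rows downward; lengths in m; the calibration is good to about 2 mm. A picture is of the moment at which its call begins. There is no depth.
- arm.job_done(): hands the job in, once; it reports no verdict.
Trained networks look in the newest picture that a camera, given by its name, has taken for a name from the list of things; names that differ only in an ending like _2 or _b are one class to them, and where a whole thing is asked for, a point or a joint stands for the part that bears it (a point fixed in the world has none). Each returns a list of dicts, best first, with "p" (0 to 1); they miss things now and then, are a little off and sometimes report something else, mostly with a low value. They report only what shows in the picture. A call takes as long as a camera call. They do not tell look-alikes from the thing itself.
- regions_of(camera, name): "pixels" (384x512 bool, what is visible of it) and "bbox" ([left, top, right, bottom] in pixels, round what is visible of it).
- pinpoint(camera, name): "location" ([column, row] in pixels: a listed point, or the origin of a listed thing).
The state is a dict: "t": time; "q": joint angles; "qd": joint speeds; "joint_efforts": joint torques, N m; "eef_pos": TCP position; "ee_rot": TCP orientation; "force": force on the tool from outside, world axes, zero at the start; "moment": the same for the moment, N m; "width": finger opening in m.
Only numpy, scipy, OpenCV 4.12 (cv2) and the standard library are available. Lean on these libraries where they do the work, as an engineer would, in place of code of your own. Each camera call takes 0.05 s, during which the arm holds its last target. There are 200 camera calls.

## Working session

There is one attempt and no reset: what is moved stays moved. The work goes in short steps, Python scripts to look and compute and a shell command to move; the robot and the scene stay as the last step left them, time stands still between calls to the robot, and variables do not carry over. Pictures are saved under pics/ and viewed, about 8 in all and at most 12, crops included, and the job is handed in when it is done.

```bash
mkdir -p pics; cat > h.py <<'E'
import numpy as np, cv2
from station import telemetry, grab_frame, arm, regions_of, pinpoint
def ray(f,px,z):
    R=np.array(f["R"]);t=np.array(f["t"]);c=-R.T@t
    d=R.T@np.array([(px[0]-f["cx"])/f["fx"],(px[1]-f["cy"])/f["fy"],1])
    return c+d*(z-c[2])/d[2]
def proj(f,X):
    p=np.array(f["R"])@np.array(X)+np.array(f["t"]);return [f["fx"]*p[0]/p[2]+f["cx"],f["fy"]*p[1]/p[2]+f["cy"]]
def save(f,n,crop=None,s=1.5):
    im=f["pixels"][:,:,::-1]
    if crop: im=im[crop[1]:crop[3],crop[0]:crop[2]]
    cv2.imwrite("pics/"+n,cv2.resize(im,None,fx=s,fy=s,interpolation=cv2.INTER_CUBIC))
E
python3 - <<'E'
from h import *
np.set_printoptions(precision=4,suppress=True)
s=telemetry.get_state();print(s)
Z={'bed':0,'bridge':.012,'roller':.032,'chock':0,'side_cutters':0,'kapton_roll':0,'tape_measure':0}
ims=[]
for c in("top","scene"):
    f=grab_frame(c);ims.append(f["pixels"]);print(c,-np.array(f["R"]).T@f["t"],f["fx"])
    save(f,c+"0.png")
    for n,z in Z.items():
        for d in pinpoint(c,n)[:4]: print(c,n,round(d["p"],2),np.round(d["location"],1),ray(f,d["location"],z))
E
```

```text
{'t': 0.0, 'q': array([-0.8559,  0.3594,  0.0111, -0.0004, -1.2241, -0.2881]), 'qd': array([ 0.0002, -0.    ,  0.0009,  0.001 ,  0.0009, -0.0005]), 'joint_efforts': array([  0.0006, -58.2728,  29.3045,   6.9972,   0.0068,  -0.0001]), 'eef_pos': array([ 0.2792, -0.614 ,  0.2256]), 'ee_rot': array([-3.1415, -0.0016,  1.9975]), 'force': array([-0.5265, -0.1748,  0.1793]), 'moment': array([ 0.0377,  0.032 , -0.0621]), 'width': 0.08761629238821969}
top [ 0.4523 -0.278   1.0323] 397.8885040577133
top bed 0.76 [263.2 209.8] [ 0.4727 -0.3057  0.    ]
top bridge 0.97 [293.  206.4] [ 0.4805 -0.3819  0.012 ]
top roller 0.81 [244.2 211. ] [ 0.4695 -0.2572  0.032 ]
top chock 0.93 [154.5 253.3] [ 0.3636 -0.0251  0.    ]
top chock 0.81 [167.6 205.8] [ 0.4853 -0.058   0.    ]
top side_cutters 0.88 [295.8 125.1] [ 0.6946 -0.394   0.    ]
top tape_measure 0.9 [163.4 153. ] [ 0.6236 -0.046   0.    ]
scene [-0.1671 -0.6759  0.7394] 381.19845599502315
scene bed 0.68 [238.9 218.5] [ 0.4928 -0.2375  0.    ]
scene bed 0.66 [260.5 232.4] [ 0.4764 -0.3177  0.    ]
scene bridge 0.96 [277.9 236.8] [ 0.4756 -0.3712  0.012 ]
scene roller 0.7 [239.2 215.7] [ 0.4741 -0.2512  0.032 ]
scene chock 0.77 [185.9 196.7] [ 0.4915 -0.0486  0.    ]
scene chock 0.77 [150.1 217.4] [ 0.367  -0.0198  0.    ]
scene side_cutters 0.83 [318.5 199. ] [ 0.6893 -0.3969  0.    ]
scene kapton_roll 0.72 [349.3 269.6] [ 0.4777 -0.5708  0.    ]
scene tape_measure 0.79 [214.6 168.6] [ 0.6555 -0.0382  0.    ]
```

View pics/top0.png

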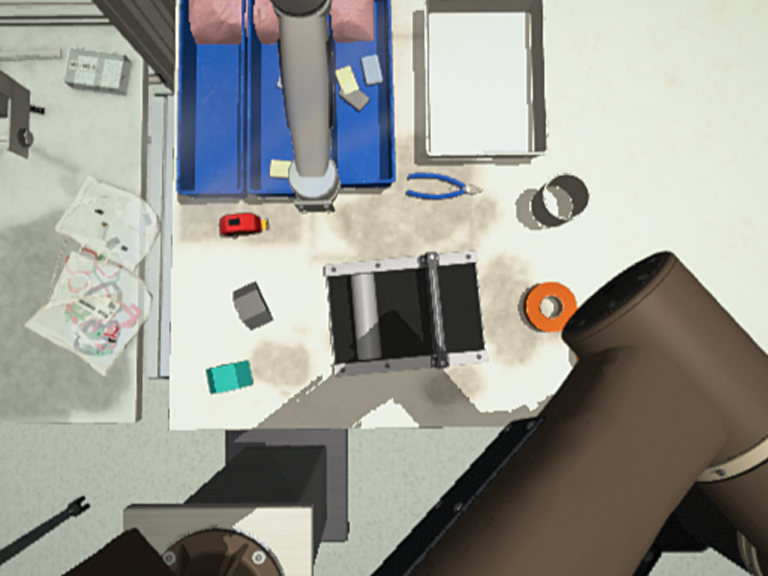

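View pics/scene0.png

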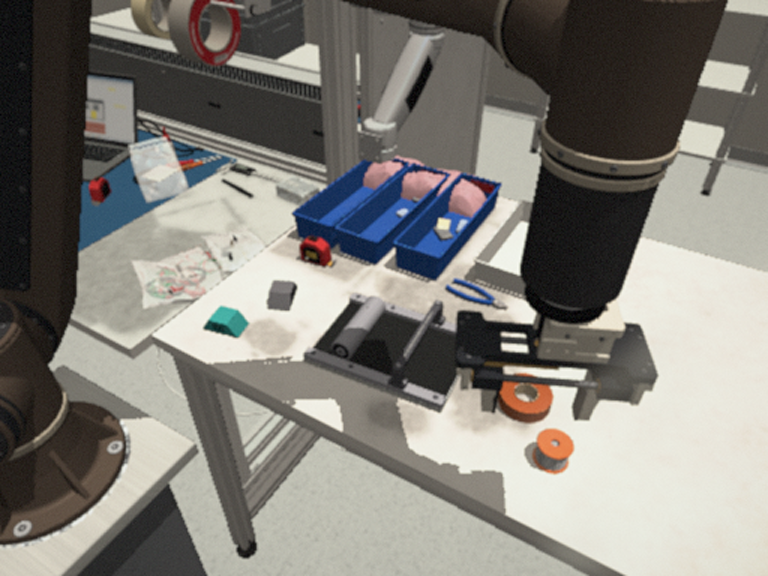

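The top view shows the bed at (325–490, 250–375), with travel running towards image right, which is world −y. The roller is at (366, 315), the bar at (435, 310), and the grey chock at (252, 305). The teal block at (230, 377) is the look-alike. Next I measure the headings.

```bash
python3 - <<'E'
from h import *
np.set_printoptions(precision=4,suppress=True)
def rect(f,m,z):
    ys,xs=np.nonzero(m); P=np.array([ray(f,(x,y),z)[:2] for x,y in zip(xs,ys)])*1000
    (c,s,a)=cv2.minAreaRect(P.astype(np.float32)); return np.round(c,1),np.round(s,1),round(a,1)
for c in("top",):
    f=grab_frame(c)
    save(f,c+"1.png",(140,150,340,260),4)
    for n,z in (('bridge',.066),('roller',.040),('chock',.015),('bed',.02)):
        for d in regions_of(c,n)[:2]: print(c,n,round(d["p"],2),d["bbox"],rect(f,d["pixels"],z))
    # bar: white-line fit ; columns of brightest px near col 290 for rows 175..240
    g=cv2.cvtColor(f["pixels"],cv2.COLOR_RGB2GRAY)
    for r in range(176,240,8): print(r,g[r,280:300])
E
```

```text
top bridge 0.66 [284.7, 167.0, 298.8, 245.4] (array([ 479.1, -367.5]), array([183.7,  25.3]), 4.8)
top roller 0.83 [234.3, 184.3, 255.3, 240.6] (array([ 469.9, -254.6]), array([142. ,  42.9]), 5.8)
top roller 0.19 [272.5, 116.3, 321.0, 133.9] (array([ 684.6, -389.1]), array([123.4,  46.8]), 84.2)
top chock 0.85 [139.1, 244.0, 168.4, 263.0] (array([369.7, -23.4]), array([45.3, 75.2]), 13.0)
top chock 0.66 [152.2, 189.2, 181.6, 219.9] (array([488.9, -60.1]), array([72.7, 47.5]), 24.3)
top bed 0.79 [215.0, 166.2, 322.0, 249.9] (array([ 474.4, -323.7]), array([192.5, 261.9]), 4.9)
176 [ 85  60  68  56  49  74 109 106 109 111 116  75 112 189 194 191 184 188
 179 146]
184 [ 22  23  22  23  39  46 100 109 131 162 120 103  53  39  42  42  41  41
  43  40]
192 [ 22  25  23  22  24  38  46 116 114 165 134 111  94  52  40  41  43  44
  43  43]
200 [ 24  25  22  22  22  23  37  39 114 117 182 125 107  71  43  40  44  42
  43  42]
208 [ 26  21  21  23  21  25  34  38  40 107 113 165 123 112  62  39  42  42
  42  42]
216 [ 42  26  23  21  24  21  21  40  37  55 103 113 170 124 114  55  37  41
  42  41]
224 [ 42  43  26  22  23  24  19  21  38  41  80 105 115 182 127 118  57  37
  41  42]
232 [ 25  20  24  23  21  23  21  22  33  43  41  58  58  79  84  96 118  60
  39  42]
```

View pics/top1.png

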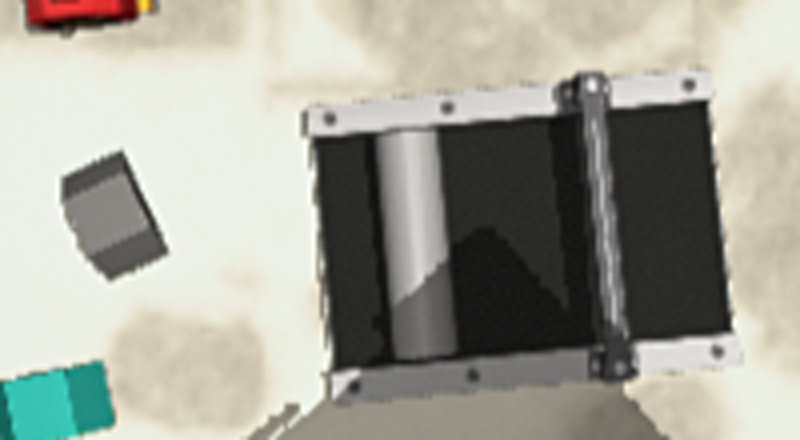

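```bash
python3 -m inch '0.6 6 13 0 0 0 25; 0.6 12 26 0 0 0 45;0.6 18.6 40.8 -2 0 0 70.4;0.6 18.6 40.8 -2 0 0 70.4;0.6 18.6 40.8 -2 0 0 70.4;0.6 18.6 40.8 -2 0 0 70.4;0.6 18.6 40.8 -2 0 0 70.4;0.6 18.6 40.8 -2 0 0 70.4;0.6 18.6 40.8 -2 0 0 70.4;0.6 18.6 40.8 -2 0 0 70.4;0.6 18.6 40.8 -2 0 0 70.4'
cat > m.py <<'E'
from h import *
np.set_printoptions(precision=4,suppress=True)
f=grab_frame("top"); g=cv2.cvtColor(f["pixels"],cv2.COLOR_RGB2GRAY).astype(float)
print("eef",telemetry.get_state()["eef_pos"],telemetry.get_state()["ee_rot"])
E
python3 - <<'E'
from m import *
w=grab_frame("wrist"); save(w,"w0.png"); print("wristcam",-np.array(w["R"]).T@w["t"],np.array(w["R"])[2])
save(f,"top2.png",(180,130,350,260),4)
for n,z in(("bridge",.012),("roller",.032)):
    for c,fr in(("top",f),("wrist",w)):
        for d in pinpoint(c,n)[:2]: print(c,n,round(d["p"],2),d["location"],ray(fr,d["location"],z))
E
```

```text
t: 2.42
eef_pos: [0.4649, -0.2076, 0.2066]
ee_rot: [-3.142, -0.0, -3.059]
force: [0.5, 0.3, -0.2]
width: 0.0525
eef [ 0.4649 -0.2075  0.2066] [-3.1416 -0.0001 -3.0589]
wristcam [ 0.4723 -0.2883  0.3649] [-0.0255  0.3    -0.9536]
top bridge 0.95 [294.5, 206.8] [ 0.4794 -0.3857  0.012 ]
top roller 0.94 [244.0, 212.3] [ 0.4663 -0.2566  0.032 ]
wrist roller 0.81 [254.8, 122.7] [ 0.4687 -0.2536  0.032 ]
```

View pics/w0.png

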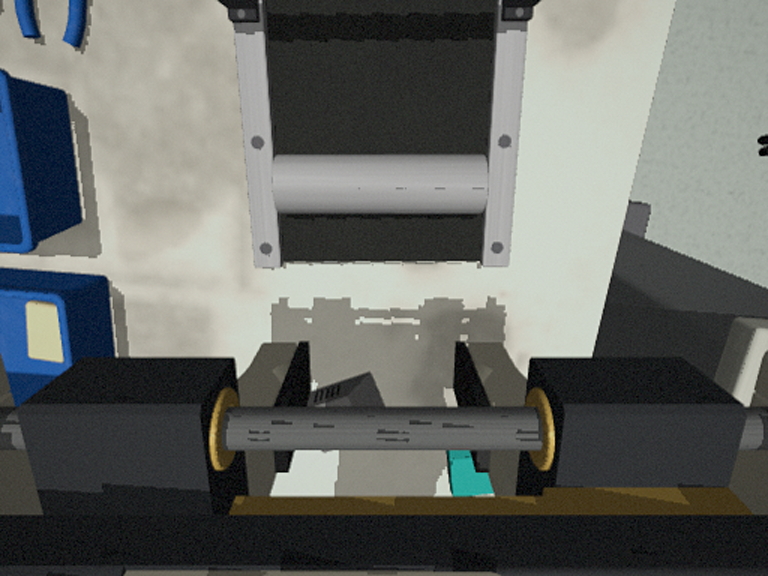

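The wrist view shows the lane square to the tool, with the roller at (380, 185) and the bar's posts at the top edge (242/517, 12). I'm lowering behind the roller and measuring the bar line.

```bash
python3 -m inch '0.6 0 0 -6 0 0 0.4;0.6 0 0 -12 0 0 0.4;0.6 0 0 -16 0 0 0.4;0.6 0 0 -18 0 0 0.4;0.6 0 0 -18 0 0 0.4'
python3 - <<'E'
from m import *
cs=[]
for fr in [f]:
    for r in range(182,228,2):
        c0=289+(r-184)*.1
        cols=np.arange(int(c0)-2,int(c0)+4); wt=np.clip(g[r,cols]-125,0,None)
        if wt.sum()>10: cs.append(ray(fr,((wt*cols).sum()/wt.sum(),r),.066)[:2])
cs=np.array(cs); k=np.polyfit(cs[:,0],cs[:,1],1); print("bar line y=",k,np.degrees(np.arctan(k[0])),"at x=.478:",np.polyval(k,.478),len(cs),"res",np.std(cs[:,1]-np.polyval(k,cs[:,0])))
w=grab_frame("wrist"); save(w,"w1.png")
E
```

```text
t: 3.35
eef_pos: [0.4641, -0.2068, 0.0252]
ee_rot: [3.141, -0.004, -3.051]
force: [-0.5, -0.3, -0.1]
width: 0.0528
eef [ 0.4651 -0.2069  0.0264] [-3.1416 -0.0014 -3.0505]
bar line y= [ 0.0882 -0.4136] 5.042769478335564 at x=.478: -0.3714245990799584 23 res 0.00055358727859012
```

```bash
python3 -m inch '0.6 0.09 -1.0 0 0 0 0;0.6 0.11 -1.3 0 0 0 0;0.6 0.14 -1.6 0 0 0 0;0.6 0.17 -1.9 0 0 0 0;0.6 0.19 -2.2 0 0 0 0;0.6 0.23 -2.6 0 0 0 0;0.6 0.27 -3.1 0 0 0 0;0.6 0.33 -3.7 0 0 0 0;0.6 0.38 -4.3 0 0 0 0;0.6 0.43 -4.8 0 0 0 0;0.6 0.46 -5.2 0 0 0 0;0.6 0.48 -5.4 0 0 0 0'
python3 - <<'E'
from m import *
w=grab_frame("wrist"); save(w,"w2.png")
for n,z in(("roller",.032),("bridge",.012)):
    for c,fr in(("top",f),("wrist",w)):
        for d in pinpoint(c,n)[:1]: print(c,n,round(d["p"],2),d["location"],ray(fr,d["location"],z))
E
```

```text
t: 4.95
eef_pos: [0.4705, -0.2612, 0.0271]
ee_rot: [-3.141, 0.0, -3.051]
force: [-0.0, 0.3, -0.1]
width: 0.0525
eef [ 0.4706 -0.2613  0.0271] [-3.1413  0.0004 -3.0505]
wrist roller 0.71 [255.5, 187.6] [ 0.4736 -0.294   0.032 ]
top bridge 0.69 [290.9, 207.1] [ 0.4787 -0.3765  0.012 ]
wrist bridge 0.62 [257.0, 29.6] [ 0.4796 -0.3692  0.012 ]
```

View pics/w2.png

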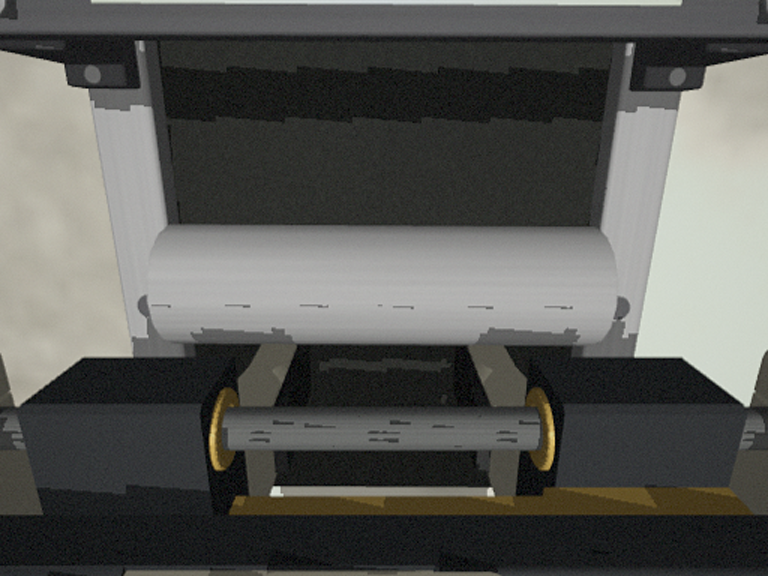

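The wrist view shows the roller (380, 285) square between the rails (150–620), with the bar's near edge at row 35. The push carries on.

```bash
python3 -m inch '0.6 0.03 -0.3 0 0 0 0;0.6 0.07 -0.8 0 0 0 0;0.6 0.12 -1.4 0 0 0 0;0.6 0.18 -2.0 0 0 0 0;0.6 0.23 -2.6 0 0 0 0;0.6 0.28 -3.2 0 0 0 0;0.6 0.33 -3.8 0 0 0 0;0.6 0.38 -4.3 0 0 0 0;0.6 0.42 -4.8 0 0 0 0;0.6 0.46 -5.2 0 0 0 0;0.6 0.48 -5.5 0 0 0 0;0.6 0.49 -5.6 0 0 0 0'
python3 - <<'E'
from m import *
w=grab_frame("wrist"); s=grab_frame("scene"); save(w,"w3.png")
for n,z in(("roller",.032),("bridge",.012)):
    for c,fr in(("top",f),("wrist",w),("scene",s)):
        for d in pinpoint(c,n)[:1]: print(c,n,round(d["p"],2),d["location"],ray(fr,d["location"],z))
        for d in regions_of(c,n)[:1]: print(c,n,d["bbox"])
X=np.array([.478,-.3714,0]);u=np.array([.088,-.996,0]);v=np.array([.996,.088,0])
for s_ in(-7,0,7): print(s_,[np.round(proj(w,X+u*s_/1000+v*l+[0,0,.066]),1) for l in(-.03,0,.03)])
for s_ in(-20,20): print("target roller edge",s_,[np.round(proj(w,X+u*s_/1000+v*l+[0,0,.032]),1) for l in(-.03,0,.03)])
E
```

```text
t: 6.75
eef_pos: [0.4755, -0.317, 0.0272]
ee_rot: [-3.141, 0.0, -3.05]
force: [-0.4, 1.1, -0.3]
width: 0.0525
eef [ 0.4755 -0.317   0.0271] [-3.1413  0.0004 -3.0503]
wrist roller [97.5, 180.5, 411.7, 231.2]
scene roller 0.66 [269.8, 226.3] [ 0.481 -0.343  0.032]
scene roller [254.0, 207.1, 283.1, 253.4]
top bridge [291.5, 234.3, 300.5, 242.4]
wrist bridge 0.77 [256.7, 141.8] [ 0.4796 -0.3696  0.012 ]
wrist bridge [8.2, 113.5, 507.3, 184.1]
scene bridge 0.7 [276.9, 232.8] [ 0.4873 -0.362   0.012 ]
scene bridge [257.6, 197.4, 296.6, 256.2]
-7 [array([339.1, 178.3]), array([262.1, 178.1]), array([185., 178.])]
0 [array([340.6, 160.7]), array([262.3, 160.5]), array([183.9, 160.4])]
7 [array([342.2, 142.4]), array([262.4, 142.3]), array([182.7, 142.2])]
target roller edge -20 [array([319.8, 184.7]), array([260.2, 184.6]), array([200.7, 184.5])]
target roller edge 20 [array([325.3, 102.6]), array([260.9, 102.5]), array([196.4, 102.3])]
```

View pics/w3.png

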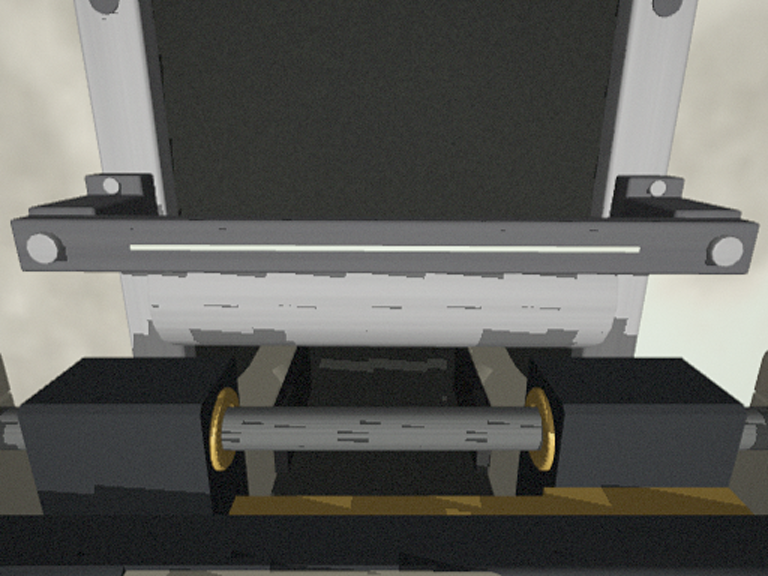

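The wrist view shows the white line at image row 248 (165.3 px), which puts the bar at y ≈ −0.3695. The roller's rear silhouette is at row 346. I'll compute the roller's axis offset from the TCP using silhouette tangents.

```bash
cat > ax.py <<'E'
from m import *
u=np.array([.088,-.996,0]);v=np.array([.996,.088,0])
def edges(fr,A):
    P=np.array([proj(fr,A+.02*(np.cos(a)*u+np.sin(a)*np.array([0,0,1])))[1] for a in np.linspace(0,2*np.pi,181)])
    return P.min(),P.max()
def barline(fr,rows):   # white-line s relative to X0
    pass
E
python3 - <<'E'
from ax import *
w=grab_frame("wrist"); T=telemetry.get_state()["eef_pos"]; G=cv2.cvtColor(w["pixels"],cv2.COLOR_RGB2GRAY)
print(G[155:180,256]); print(G[222:240,256])
for d in(.028,.030,.032,.034):
    A=T+u*d; A[2]=.032; print(d,np.round(edges(w,A),1))
for y in(-.3675,-.3695,-.3715): print(y,proj(w,[.478,y,.066])[1])
print("u-dist bar(-.3695) from TCP mm",1000*np.dot(u,np.array([.478,-.3695,0])-T*[1,1,0]))
E
```

```text
eef [ 0.4755 -0.3168  0.0272] [-3.1413  0.0004 -3.0502]
[114 112 117 115 112 114 115 106 173 226 236 204 137 105 110 112 107 109
 112 111 115 118 111 114 113]
[162 160 156 152 150 144 137 122  72  29  36  40  26  32  33  23  29  45]
0.028 [157.2 236.3]
0.03 [153.3 232.7]
0.032 [149.3 229. ]
0.034 [145.3 225.4]
-0.3675 169.91907200968726
-0.3695 164.89061523301612
-0.3715 159.81272297422944
u-dist bar(-.3695) from TCP mm 52.68496273991169
```

```bash
python3 -m inch '0.6 0.02 -0.25 0 0 0 0;0.6 0.04 -0.5 0 0 0 0;0.6 0.07 -0.75 0 0 0 0;0.6 0.09 -1.0 0 0 0 0;0.6 0.11 -1.2 0 0 0 0;0.6 0.12 -1.4 0 0 0 0;0.6 0.14 -1.55 0 0 0 0;0.6 0.15 -1.7 0 0 0 0;0.6 0.16 -1.8 0 0 0 0;0.6 0.16 -1.85 0 0 0 0;0.6 0.16 -1.85 0 0 0 0'
cat > chk.py <<'E'
from ax import *
w=grab_frame("wrist"); T=telemetry.get_state()["eef_pos"]; G=cv2.cvtColor(w["pixels"],cv2.COLOR_RGB2GRAY).astype(int)
print("T",T)
B=np.array([.478,-.3695,0])
for l in(-.015,0,.015):
    c=int(round(proj(w,B+v*l+[0,0,.032])[0])); r0=int(proj(w,B+[0,0,.066])[1])
    col=G[r0-14:r0+15,c-1:c+2].mean(1); wt=np.clip(col-140,0,None); print("line row",(wt*np.arange(r0-14,r0+15)).sum()/max(wt.sum(),1),"pred",proj(w,B+v*l+[0,0,.066])[1])
    r=int(edges(w,B+[0,0,.032])[1]); print(" edge rows",r-10,np.round(G[r-10:r+14,c-1:c+2].mean(1)).astype(int))
    r=int(edges(w,B+[0,0,.032])[0]); print(" front",r-10,np.round(G[r-10:r+14,c-1:c+2].mean(1)).astype(int))
for e in(-.004,-.002,0,.002): print(e,np.round(edges(w,B+u*e+[0,0,.032]),1))
E
python3 chk.py
```

```text
t: 8.98
eef_pos: [0.4771, -0.3354, 0.0272]
ee_rot: [-3.141, 0.0, -3.05]
force: [0.1, 0.1, 0.3]
width: 0.0529
eef [ 0.4771 -0.3354  0.0272] [-3.1413  0.0004 -3.0502]
T [ 0.4771 -0.3353  0.0272]
line row 210.09774436090225 pred 210.04225797313694
 edge rows 215 [110 110 110 112 110 111 113 113 114  95 150 157 150 145 136 128 124  70
  30  28  30  31  29  23]
 front 135 [ 51  54  49  53  50  52  50  51  54  51  51  52  51  55  53  51  49  56
  85  99 112 120 127 132]
line row 209.96351351351353 pred 209.98683018036422
 edge rows 215 [107 109 111 112 112 112 112 113 115  91 149 156 150 143 133 127 105  56
  22  28  32  29  32  29]
 front 135 [ 51  53  53  53  50  50  48  53  52  50  52  51  49  52  52  54  53  60
  90 105 114 124 129 135]
line row 209.91444600280505 pred 209.93138709318112
 edge rows 215 [107 109 109 112 112 112 111 115 113 104 148 155 145 139 130 123 102  56
  29  26  30  28  31  30]
 front 135 [ 52  49  53  55  56  50  55  47  50  54  54  51  51  55  50  50  47  72
  94 109 121 126 131 135]
-0.004 [153.1 232.5]
-0.002 [149.1 228.8]
0 [145.1 225.2]
0.002 [141.1 221.5]
```

```bash
python3 -m inch '0.6 0.01 -0.1 0 0 0 0;0.6 0.02 -0.2 0 0 0 0;0.6 0.03 -0.28 0 0 0 0;0.6 0.03 -0.34 0 0 0 0;0.6 0.03 -0.37 0 0 0 0;0.6 0.03 -0.37 0 0 0 0'
python3 chk.py
```

```text
t: 9.82
eef_pos: [0.4773, -0.3391, 0.0272]
ee_rot: [-3.141, 0.0, -3.05]
force: [0.4, 0.6, -0.9]
width: 0.0522
eef [ 0.4773 -0.3391  0.0272] [-3.1413  0.0004 -3.0503]
T [ 0.4774 -0.339   0.0271]
line row 218.60292164674635 pred 218.61846968178395
 edge rows 222 [109 107 108 108 111 110 112 110 112 112 111  75  34  24  28  28  32  30
  24  50  54  53  55  50]
 front 142 [ 50  54  50  50  53  54  51  52  54  52  45  73 102 113 118 123 130 132
 138 140 142 146 150 156]
line row 218.60026560424967 pred 218.56432241919623
 edge rows 222 [107 108 107 109 107 111 111 110 112 113 105  61  30  25  30  30  28  43
  49  49  49  51  51  38]
 front 142 [ 52  53  48  52  52  53  52  51  51  49  48  84 105 112 122 126 132 135
 137 144 145 149 153 156]
line row 218.34744707347446 pred 218.5101601715698
 edge rows 222 [107 107 106 109 108 110 110 112 112 113 103  61  28  27  31  33  32  29
  46  48  53  51  52  49]
 front 142 [ 51  52  52  52  55  54  53  49  52  52  49  92 109 118 123 129 132 134
 141 144 149 154 158 157]
-0.004 [160.4 239.3]
-0.002 [156.5 235.7]
0 [152.6 232. ]
0.002 [148.6 228.4]
```

The roller's front edge sits at row 153 against 152.6 predicted for centred, about 0.2 mm short. I'm backing off, rising, and moving to where the wrist camera can see the chock.

```bash
python3 -m inch '0.6 -0.1 1 0 0 0 0;0.6 -0.2 2.5 0 0 0 0;0.6 -0.3 3.5 3 0 0 0;0.8 -0.3 4.5 9 0 0 0;1 -0.3 10 13 0 0 0;1 -0.2 16 13 0 0 0;1 0 22 13 0 0 0;1 0.2 28 13 0 0 0;1 0.4 34 13 0 0 0;1 0.5 36 13 0 0 0;1 0.5 36 13 0 0 0;1 0.5 36 13 0 0 0'
python3 - <<'E'
from m import *
w=grab_frame("wrist"); save(w,"w4.png"); save(f,"top3.png",(140,150,340,260),4)
for n,z in(("chock",0),("roller",.032),("bridge",.012)):
    for c,fr in(("top",f),("wrist",w)):
        for d in pinpoint(c,n)[:2]: print(c,n,round(d["p"],2),d["location"],ray(fr,d["location"],z))
# light top face of chock
for d in regions_of("wrist","chock")[:2]:
    hsv=cv2.cvtColor(w["pixels"],cv2.COLOR_RGB2HSV); m=d["pixels"]; print(d["bbox"],"sat",hsv[m].mean(0), np.percentile(hsv[m][:,2],[5,25,50,75,95]))
E
```

```text
t: 11.42
eef_pos: [0.4818, 0.0209, 0.1571]
ee_rot: [-3.141, 0.0, -3.05]
force: [-0.5, -0.3, 0.2]
width: 0.0873
eef [0.4819 0.0205 0.1571] [-3.1412  0.0002 -3.0505]
top chock 0.96 [166.5, 204.2] [ 0.4895 -0.0551  0.    ]
top chock 0.86 [151.4, 251.1] [ 0.3693 -0.0171  0.    ]
wrist chock 0.78 [251.1, 87.2] [ 0.4927 -0.06    0.    ]
wrist chock 0.69 [368.7, 141.2] [ 0.3721 -0.0196  0.    ]
top roller 0.73 [291.9, 207.8] [ 0.4765 -0.377   0.032 ]
top bridge 0.87 [288.6, 208.1] [ 0.4762 -0.3705  0.012 ]
wrist bridge 0.39 [111.0, 90.4] [ 0.6194 -0.0458  0.012 ]
[207.4, 49.0, 299.0, 122.6] sat [38.4137  9.6007 88.8317] [ 61.  68. 102. 106. 109.]
[349.7, 98.8, 407.5, 182.3] sat [ 87.0744 195.547  112.0766] [ 38. 109. 117. 137. 140.]
```

View pics/w4.png

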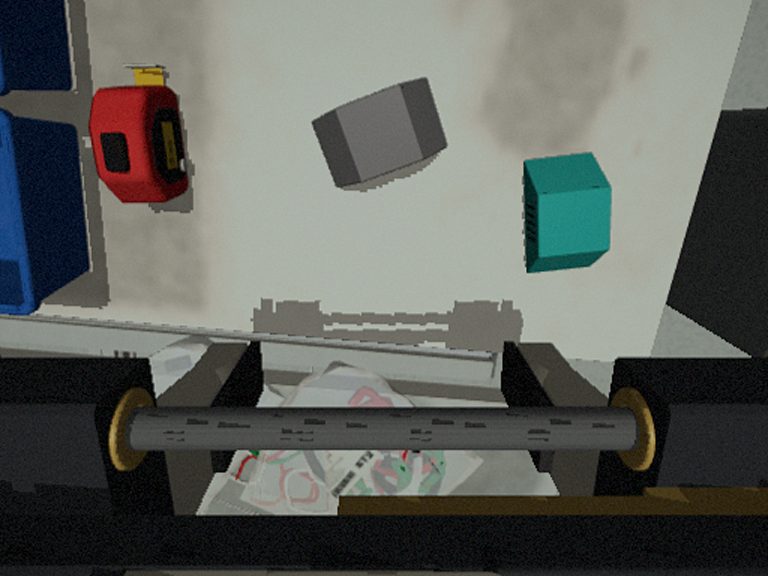

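The wrist view shows the grey chock centred near (378, 133). The teal look-alike is at (567, 210) and the tape measure at (140, 145). I'll fit the chock's top face next.

```bash
python3 - <<'E'
from m import *
w=grab_frame("wrist"); m=regions_of("wrist","chock")[0]["pixels"]
v=cv2.cvtColor(w["pixels"],cv2.COLOR_RGB2GRAY)
b=cv2.morphologyEx(((v>88)&m).astype(np.uint8),cv2.MORPH_OPEN,np.ones((3,3)))
cn=max(cv2.findContours(b,0,1)[0],key=cv2.contourArea)
P=np.array([ray(w,p[0],.03)[:2]*1000 for p in cn],np.float32)
print("top face",cv2.minAreaRect(P), cv2.boundingRect(cn))
# bottom end corners check: left-most / right-most
mm=np.array([ray(w,p[0],.0)[:2]*1000 for p in max(cv2.findContours(m.astype(np.uint8),0,1)[0],key=cv2.contourArea)],np.float32); print("all z0",cv2.minAreaRect(mm))
E
```

```text
eef [0.4824 0.0207 0.1571] [-3.1413  0.0004 -3.0508]
top face ((369.3703308105469, -18.670475006103516), (42.83623123168945, 38.528568267822266), 12.049033164978027) (360, 124, 48, 47)
all z0 ((362.4385986328125, -19.342884063720703), (56.689697265625, 77.4188232421875), 11.85422420501709)
```

```bash
python3 - <<'E'
from m import *
w=grab_frame("wrist"); m=[d["pixels"] for d in regions_of("wrist","chock") if d["bbox"][0]<300][0]
v=cv2.cvtColor(w["pixels"],cv2.COLOR_RGB2GRAY)
b=cv2.morphologyEx(((v>88)&m).astype(np.uint8),cv2.MORPH_OPEN,np.ones((3,3)))
cn=max(cv2.findContours(b,0,1)[0],key=cv2.contourArea)
P=np.array([ray(w,p[0],.03)[:2]*1000 for p in cn],np.float32)
print("top face",cv2.minAreaRect(P), cv2.boundingRect(cn))
E
```

```text
eef [0.4823 0.0209 0.1571] [-3.1413  0.0003 -3.0504]
top face ((491.210693359375, -59.25035858154297), (37.908321380615234, 43.593509674072266), 24.763187408447266) (225, 56, 57, 64)
```

```bash
python3 -m inch '1 0.5 -4 -2 0 0 -10.6;1 0.9 -8 -4 0 0 -21;1 0.9 -8 -6 0 0 -31.5;1 0.9 -8 -6 0 0 -42;1 0.9 -8 -7 0 0 -52.5;1 0.9 -8 -8 0 0 -63;1 0.9 -8 -9 0 0 -70.4;1 0.9 -8 -10.5 0 0 -70.4;1 0.9 -8 -12.5 0 0 -70.4;1 0.9 -8 -14.5 0 0 -70.4;1 0.9 -8 -15.2 0 0 -70.4;1 0.9 -8 -15.2 0 0 -70.4'
python3 -c "
from m import *
s=telemetry.get_state();print(s['force'],s['t'])"
```

```text
t: 13.68
eef_pos: [0.4913, -0.0591, 0.005]
ee_rot: [-3.14, 0.0, 2.004]
force: [-0.9, 0.0, 1.0]
width: 0.0874
eef [ 0.4916 -0.059   0.0054] [-3.1413  0.0005  2.0045]
[0.0432 0.2762 0.5252] 13.725
```

Positioned. Now I close with a moderate grip and lift.

```bash
python3 -m inch '0.3 0 0 -0.1 0 0 0;0.3 0 0 -0.1 0 0 0;0.3 0 0 -0.1 0 0 0;0.3 0 0 -0.1 0 0 0;0.3 0 0 -0.1 0 0 0;0.3 0 0 -0.1 0 0 0;0.3 0 0 -0.1 0 0 0' 25
python3 -m inch '0.3 0 0 1 0 0 0;0.3 0 0 4 0 0 0;0.3 0 0 8 0 0 0;0.3 0 0 12 0 0 0;0.3 0 0 12 0 0 0' 25
```

```text
t: 14.6
eef_pos: [0.4916, -0.059, 0.0045]
ee_rot: [-3.141, 0.001, 2.005]
force: [-0.5, 0.2, 1.7]
width: 0.0436
t: 15.22
eef_pos: [0.4937, -0.0587, 0.1281]
ee_rot: [3.135, 0.002, 2.005]
force: [-0.1, 0.7, -1.6]
width: 0.0439
```

The chock is held at 44 mm. I'm carrying it over the lane behind the roller.

```bash
python3 -m inch '0.3 -0.3 -4 0 0 0 10;0.3 -0.6 -8 0 0 0 20;0.3 -1 -12 0 0 0 30;0.3 -1.4 -16 0 0 0 40;0.3 -1.8 -20 0 0 0 50;0.3 -2.04 -23.6 -1 0 0 60;0.3 -2.04 -23.6 -3 0 0 70.2;0.3 -2.04 -23.6 -6 0 0 70.2;0.3 -2.04 -23.6 -8 0 0 70.2;0.3 -2.04 -23.6 -8 0 0 70.2;0.3 -2.04 -23.6 -8 0 0 70.2'
python3 - <<'E'
from ax import *
w=grab_frame("wrist"); save(w,"w5.png"); s=grab_frame("scene"); 
save(s,"s5.png",(170,150,340,280),4)
T=telemetry.get_state()["eef_pos"]; print(T,telemetry.get_state()["force"])
zb=T[2]-.0045
for l in(-.022,.022):
  print("pred top-front edge",proj(w,T+u*.020+v*l+[0,0,.0255]),"bot-front",proj(w,T+u*.038+v*l-[0,0,.0045]))
B=np.array([.4800,-.3695,0]); print("roller rear pred",edges(w,B+[0,0,.032]),"line",proj(w,B+[0,0,.066]))
E
```

```text
t: 16.6
eef_pos: [0.4735, -0.2947, 0.0486]
ee_rot: [3.135, 0.002, -3.053]
force: [-0.4, 0.1, -1.5]
width: 0.0438
eef [ 0.4738 -0.2948  0.0489] [ 3.1358  0.003  -3.0527]
[ 0.4739 -0.2948  0.0491] [ 0.8931 -0.443  -1.5801]
pred top-front edge [np.float64(303.86080645156954), np.float64(228.73762846063062)] bot-front [np.float64(297.153976836845), np.float64(173.10914715325413)]
pred top-front edge [np.float64(207.0478374909004), np.float64(228.71047851327396)] bot-front [np.float64(213.62774014833553), np.float64(173.11647542557614)]
roller rear pred (np.float64(58.45528479430533), np.float64(137.5487893250678)) line [np.float64(256.6905193750747), np.float64(102.63726662183606)]
```

View pics/w5.png

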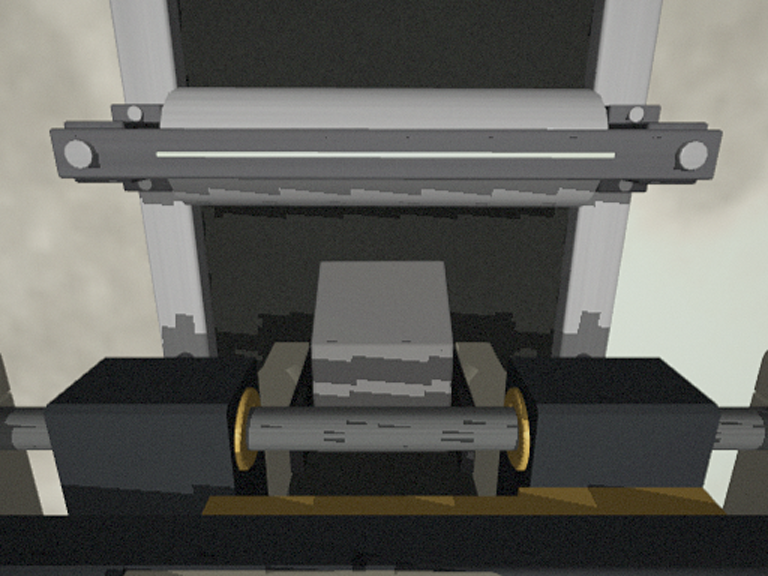

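View pics/s5.png

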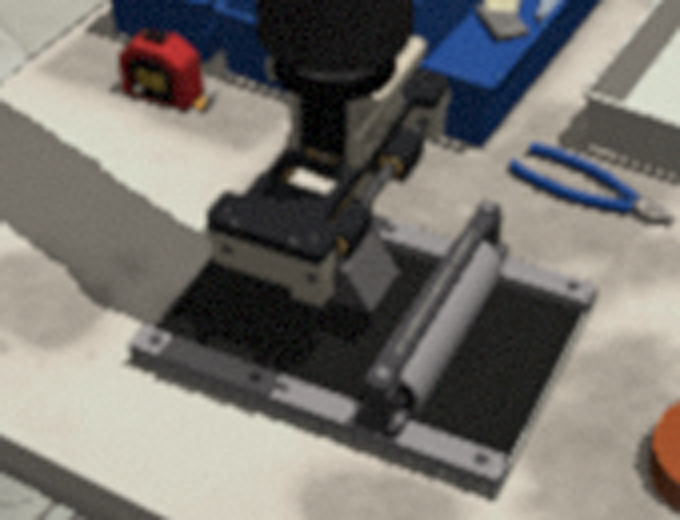

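The wrist view shows the roller's silhouette (rows 88–205) matching the centred prediction. The chock's leading edge is at row 262, about 0.7 mm behind nominal, and mid-lane. I'm lowering it to just above the lane before sliding it in.

```bash
python3 -m inch '0.3 0 0 -1.5 0 0 0;0.3 0 0 -2.5 0 0 0;0.3 0 0 -3.0 0 0 0;0.3 0 0 -3.0 0 0 0'
python3 -m inch '0.3 0.05 -0.6 0 0 0 0;0.3 0.1 -1.1 0 0 0 0;0.3 0.14 -1.6 0 0 0 0;0.3 0.17 -1.9 0 0 0 0;0.3 0.19 -2.1 0 0 0 0;0.3 0.19 -2.1 0 0 0 0'
cat > fin.py <<'E'
from chk import *
save(w,"w%d.png"%int(telemetry.get_state()["t"]*10)); print(telemetry.get_state()["force"])
D=lambda A:1000*np.dot(u,(np.array([.480,-.3695,0])-A)*[1,1,0])
print("TCP->bar mm",D(T))
for k in(-.001,-.0,.001): print(k,"top-front",proj(w,T+u*(.020+k)+[0,0,.0255])[1],"bot-front",proj(w,T+u*(.038+k)-[0,0,.0045])[1])
E
python3 fin.py
```

```text
t: 17.25
eef_pos: [0.4735, -0.2947, 0.0184]
ee_rot: [3.135, 0.002, -3.053]
force: [-0.1, 0.1, -0.4]
width: 0.044
t: 18.0
eef_pos: [0.4754, -0.3158, 0.0184]
ee_rot: [3.135, 0.002, -3.053]
force: [-1.4, -0.2, -2.1]
width: 0.0434
eef [ 0.4753 -0.3157  0.0184] [ 3.1354  0.0022 -3.0529]
T [ 0.4754 -0.3156  0.0184]
line row 168.33889468196037 pred 168.45402079046113
 edge rows 183 [113 114  97 122 145 145 142 137 127 109 102 115 120 120 120 119 121 120
 120 119 119 120 120 120]
 front 94 [ 49  49  51  54  51  53  49  53  55  55  48  98 117 122 131 137 140 145
 146 150 153 159 162 166]
line row 168.33818938605623 pred 168.47449204488322
 edge rows 183 [115 114  97  80 137 145 140 137 123 105  87 115 122 122 120 120 119 120
 120 119 121 120 119 120]
 front 94 [ 53  52  55  53  54  52  51  55  52  51  48 103 121 125 132 137 141 146
 149 154 157 160 163 167]
line row 168.31870428422155 pred 168.49495553957314
 edge rows 183 [115 113  96  79  98  99 130 134 118 100 106 117 122 119 120 121 118 120
 121 119 120 118 120 120]
 front 94 [ 53  52  51  53  53  52  58  55  55  50  59 105 121 129 135 137 142 149
 151 157 159 162 167 168]
-0.004 [114.1 201.9]
-0.002 [109.5 197.8]
0 [104.8 193.6]
0.002 [100.1 189.5]
[-0.8912 -0.3065 -1.3667]
TCP->bar mm 54.08942676909069
-0.001 top-front 230.7212438550954 bot-front 174.97487034231165
-0.0 top-front 228.7204844413742 bot-front 173.14646602355177
0.001 top-front 226.7112326808089 bot-front 171.31136660123852
```

The roller is still centred, and about 5.8 mm of gap remains. I'm advancing 3.7 mm, then setting the chock down.

```bash
python3 -m inch '0.3 0.01 -0.15 0 0 0 0;0.3 0.03 -0.3 0 0 0 0;0.3 0.03 -0.37 0 0 0 0;0.3 0.03 -0.37 -0.1 0 0 0;0.3 0.03 -0.37 -0.17 0 0 0;0.3 0.03 -0.37 -0.2 0 0 0'
python3 fin.py | grep -v -e front -e edge
```

```text
t: 18.85
eef_pos: [0.4757, -0.3192, 0.0167]
ee_rot: [3.135, 0.002, -3.053]
force: [-1.1, 2.2, 5.6]
width: 0.044
eef [ 0.4756 -0.3193  0.0167] [ 3.1355  0.0022 -3.0526]
T [ 0.4756 -0.3193  0.0167]
line row 179.4845995893224 pred 179.53571940133546
 121 121 122 122 122 121]
 161 163 166 169 170 172]
line row 179.33941236068895 pred 179.5445009682637
 122 121 122 123 121 120]
 164 165 169 171 171 172]
line row 179.3424518743668 pred 179.5532795313255
 124 123 123 124 122 123]
 163 166 170 171 172 173]
-0.004 [122.6 210.6]
-0.002 [118.1 206.5]
0 [113.5 202.4]
0.002 [108.8 198.2]
[-0.7766  1.6334  3.6142]
TCP->bar mm 50.41031187862797
```

```bash
python3 -m inch '0.7 0 0 0 0 0 0;0.7 0 0 0 0 0 0;0.7 0 0 0 0 0 0;0.7 0 0 0 0 0 0'
python3 fin.py | grep -e front -e '^-\?0' -A1
```

```text
t: 19.45
eef_pos: [0.4756, -0.3193, 0.0166]
ee_rot: [3.135, 0.002, -3.053]
force: [-0.1, 0.1, 0.7]
width: 0.0611
 front 103 [ 54  53  53  58  54  54  54  79 108 121 130 134 141 147 149 154 159 163
 167 165 171 174 174 173]
--
 front 103 [ 57  56  53  54  57  55  53  86 111 125 133 138 144 149 151 157 161 165
 167 169 173 175 174 177]
--
 front 103 [ 54  53  51  54  58  56  53 100 117 125 136 137 147 149 157 159 163 168
 168 170 174 175 176 178]
-0.004 [122.7 210.7]
-0.002 [118.1 206.6]
0 [113.5 202.5]
0.002 [108.9 198.3]
[ 0.8995 -0.6184  0.0232]
--
-0.001 top-front 230.60394287261406 bot-front 174.88136724772696
-0.0 top-front 228.603115646214 bot-front 173.05296093962068
0.001 top-front 226.5937980700328 bot-front 171.21786126898402
```

The roller's front edge now reads about 1.5 mm past centre, so the chock nudged it. I'm retreating straight up and measuring from above the bar.

```bash
python3 -m inch '0.7 0 0 1 0 0 0;0.7 0 0 3 0 0 0;0.7 0 0 6 0 0 0;0.7 -0.2 2 10 0 0 0;0.7 -0.3 3.5 10 0 0 0;0.7 -0.3 3.5 10 0 0 0'
cat > over.py <<'E'
from ax import *
w=grab_frame("wrist"); G=cv2.GaussianBlur(cv2.cvtColor(w["pixels"],cv2.COLOR_RGB2GRAY),(1,1),0).astype(float)
T=telemetry.get_state()["eef_pos"]; C=-np.array(w["R"]).T@w["t"]; B=np.array([.480,-.3695,0]); print("cam s rel bar mm",1000*np.dot(u,C-B),"z",C[2])
save(w,"w%d.png"%int(telemetry.get_state()["t"]*10))
for l in(-.04,-.03,-.02,.02,.03,.04):
    fe,re=edges(w,B+v*l+[0,0,.032]); c=int(round(proj(w,B+v*l+[0,0,.032])[0])); col=G[:,c-1:c+2].mean(1)
    L=int(proj(w,B+v*l+[0,0,.066])[1]); seg=np.clip(col[L-10:L+11]-150,0,None); lr=(seg*np.arange(L-10,L+11)).sum()/max(seg.sum(),1)
    gf=np.diff(col); a=int(fe); k=a-9+np.argmax(gf[a-9:a+9]); b=int(re); k2=b-9+np.argmin(gf[b-9:b+9])
    print(l,"front pred %.1f meas %.1f | rear pred %.1f meas %.1f | line pred %.1f meas %.1f"%(fe,k+.5,re,k2+.5,proj(w,B+v*l+[0,0,.066])[1],lr))
print("px/mm",edges(w,B+[0,0,.032])[0]-edges(w,B+u*.001+[0,0,.032])[0])
E
python3 over.py; ls -t pics|head -1
```

```text
t: 20.3
eef_pos: [0.4726, -0.2834, 0.1173]
ee_rot: [3.135, 0.003, -3.052]
force: [0.3, -0.8, -0.6]
width: 0.0613
eef [ 0.4724 -0.2838  0.1167] [ 3.1353  0.0023 -3.0518]
cam s rel bar mm -3.822428109089278 z 0.27442929916813036
-0.04 front pred 49.1 meas 47.5 | rear pred 108.0 meas 105.5 | line pred 78.5 meas 78.5
-0.03 front pred 49.1 meas 47.5 | rear pred 108.0 meas 106.5 | line pred 78.5 meas 78.5
-0.02 front pred 49.1 meas 47.5 | rear pred 108.0 meas 105.5 | line pred 78.5 meas 78.5
0.02 front pred 49.1 meas 46.5 | rear pred 108.0 meas 104.5 | line pred 78.4 meas 78.3
0.03 front pred 49.1 meas 46.5 | rear pred 108.0 meas 105.5 | line pred 78.4 meas 78.3
0.04 front pred 49.1 meas 46.5 | rear pred 108.0 meas 105.5 | line pred 78.4 meas 78.3
px/mm 1.5637491861346575
w204.png
```

```bash
python3 - <<'E'
import cv2
im=cv2.imread("pics/w204.png"); cv2.imwrite("pics/w204c.png",cv2.resize(im[20:360,150:620],None,fx=1.65,fy=1.65))
E
python3 - <<'E'
from ax import *
w=grab_frame("wrist"); s=grab_frame("scene")
B=np.array([.480,-.3695,0])
for n,z in(("chock",.012),("roller",.032),("bridge",.012)):
    for c,fr in(("top",f),("wrist",w)):
        for d in pinpoint(c,n)[:3]:
            X=ray(fr,d["location"],z); print(c,n,round(d["p"],2),"s,l mm",np.round([1000*np.dot(u,(X-B)),1000*np.dot(v,X-B)],1))
# predicted chock rows with origin at s=-47.6 (touching roller at +1.4)
for s0 in(-.0476,-.0506): print(s0,[np.round(np.array(proj(w,B+u*(s0+a)+[0,0,h]))*1.5,0) for a,h in((.038,.012),(.020,.042),(-.020,.042))])
E
```

```text
eef [ 0.4723 -0.2843  0.116 ] [ 3.1351  0.0011 -3.0525]
top chock 0.95 s,l mm [-356.3  -85. ]
wrist chock 0.77 s,l mm [-50.7   1.5]
wrist roller 0.63 s,l mm [ 1.7 -0.3]
wrist bridge 0.98 s,l mm [-1.6 -2. ]
-0.0476 [array([382., 140.]), array([382., 181.]), array([382., 262.])]
-0.0506 [array([382., 146.]), array([382., 187.]), array([382., 267.])]
```

View pics/w204c.png

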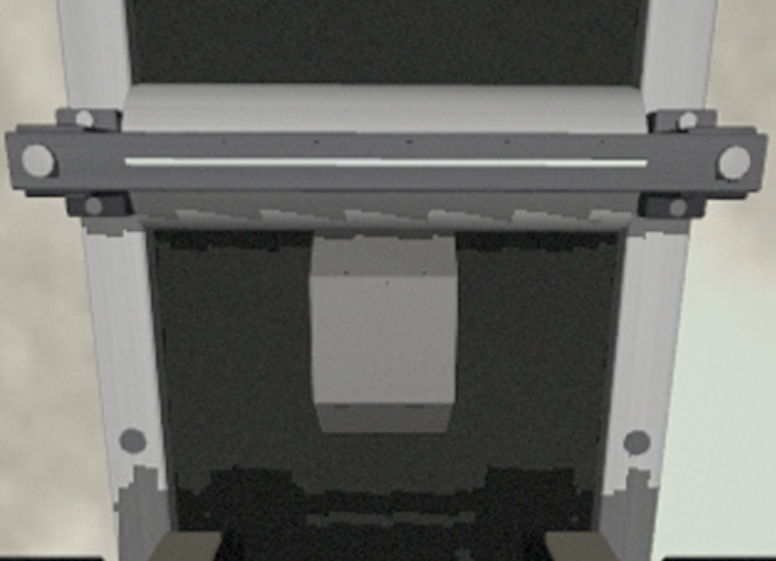

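The close view shows the chock flat and mid-lane (383 in the crop, against lane edges at 150 and 620), with its sloped end against the roller at row 231. The roller is about 1.4 mm past the bar line, well inside the bar's 14 mm depth. Touching it again would risk more than it would gain. One last stability check, then I hand in.

```bash
python3 -m inch '0.7 -0.1 1 3 0 0 0;0.7 -0.1 1 3 0 0 0;0.7 -0.1 1 3 0 0 0;0.7 -0.1 1 3 0 0 0'
python3 over.py; python3 -c "
from station import arm; print(arm.job_done())"
```

```text
t: 21.35
eef_pos: [0.4711, -0.2744, 0.1457]
ee_rot: [3.135, 0.001, -3.053]
force: [0.2, 0.1, 1.2]
width: 0.0615
eef [ 0.4711 -0.2744  0.1457] [ 3.1349  0.0007 -3.0532]
cam s rel bar mm -13.229295173437663 z 0.3034008415178542
-0.04 front pred 39.7 meas 38.5 | rear pred 93.5 meas 91.5 | line pred 64.8 meas 64.8
-0.03 front pred 39.7 meas 38.5 | rear pred 93.5 meas 91.5 | line pred 64.8 meas 64.8
-0.02 front pred 39.7 meas 38.5 | rear pred 93.5 meas 90.5 | line pred 64.8 meas 64.6
0.02 front pred 39.8 meas 37.5 | rear pred 93.5 meas 89.5 | line pred 64.9 meas 64.6
0.03 front pred 39.8 meas 37.5 | rear pred 93.6 meas 91.5 | line pred 64.9 meas 64.5
0.04 front pred 39.8 meas 37.5 | rear pred 93.6 meas 91.5 | line pred 64.9 meas 64.5
px/mm 1.422418625798315
the job is handed in; nothing more can be done
None
```

I rolled the roller along the lane by its side with the open fingers. It came to rest within about 0.2 mm of the bar's line. I then laid the grey chock flat and mid-lane behind it, backed the arm away, and handed the job in at about 21 s.

- **Roller:** setting the chock down nudged the roller forward, so it ended about 1.4 mm past the line, at rest. I chose not to push it back.
- **Chock:** the last close view shows it mid-lane, with its sloped end against the roller and an estimated gap of 1–2 mm.
- **Other things:** the arm stayed clear of the other things on the table, but I did not re-measure their positions at the end.
- **Where the cameras disagreed:** the top camera placed the bar about 2 mm further along than the wrist camera. I used the wrist value, which showed the bar and the roller in the same picture.

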